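# Weigh out a plating batch of chain pulls

### The arm

A 7-joint arm with a two-finger parallel gripper is mounted at the origin on a cart in front of the work surface, level with it; the furniture and walls round the work are solid. World frame = base frame: x ahead of the robot, y to its left, z up, the work surface at z = 0. Lengths are in mm, angles in rad, forces in N, time in s.
With the tool pointing down it reaches from about 400 to 875 mm from the base axis. Payload 4.4 kg.
Tool frame: the origin (TCP) lies midway between the tips of the shut fingers; the grasp point (between the pads) lies 19 mm behind it; z points along the fingers, y is the line along which they close (so a half turn about z gives the same grasp; the last joint's range is limited). The gripper opens to 85 mm and grips with 20 to 120 N. Pads are 22 mm wide; open, the fingers measure 114 mm over their backs; the gripper's body (76 mm by 85 mm) begins 54 mm behind the grasp point. The pads swing forward as they close: fully open they stand 13 mm farther back than shut.
Start: joints at [-1.36, 0.628, 0.038, 1.517, -0.027, 0.996, -0.02], TCP at [177.607, 625.279, 231.313] pointing down, gripper open.
Joint ranges: [-3.06, 3.06], [-0.37, 2.12], [-1.25, 1.32], [0.18, 2.47], [-1.1, 4.24], [0.23, 1.98], [-2.94, 2.94]. Speed limits (rad/s): [2.57, 2.57, 3.14, 3.14, 3.14, 3.14, 3.14].

### API

Orientations are given as [roll, pitch, yaw] about the fixed x, y, z axes, in that order (R = Rz(yaw) Ry(pitch) Rx(roll)).
In Python, from cell import read_state, get_image, finish_job gives the robot as it stands.
- The arm moves only by the tool send_rows, never from a script. Its argument "series" is a list of rows, each an object of numbers: "ax", "ay", "az": the turn, a rotation vector about the tool's x, y, z in rad; "dx", "dy", "dz": the shift along the tool's x, y, z in cm; "hand": the closure, from 0 (fully open) to 1 (shut). In form: [{"ax": .., "ay": .., "az": .., "dx": .., "dy": .., "dz": .., "hand": ..}, ...]. A call has 1 to 10 rows; each row is the pose to reach, as a shift and turn from the pose commanded when the call began, along the tool's axes at that moment; what a row does not reach only later rows make up. A row lasts 1/10 s, in which the tool goes at most 50 mm and 8.59 degrees, less where a joint would pass 70% of its speed; a pose out of reach is approached as far as the arm can. A call with a gripper value outside its range is refused whole. The fingers move at their own pace and stop on an object; the grip force is fixed at half the most. Time passes only in rows, so rows that repeat a pose let the fingers close. It gives the time, the measured TCP pose, the force, the opening and the grip force at its end, in the units of the state.
- read_state(): the state, without advancing time (a new reading comes with each control period).
- get_image(name): name is "side" or "top"; returns a dict with "pixels" (400x640x3 uint8, red, green, blue), "mtx" (3x3 intrinsics, pixels), "R" (3x3) and "t" (3): a world point X has camera coordinates R X + t. Camera axes: x right, y down, z forward; pixel columns grow to the right and rows downward; lengths in mm; the calibration is good to about 2 mm. A picture is of the moment at which its call begins. There is no depth.
- finish_job(): hands the job in; it is judged then, once.
The state is a dict: "clock": time; "qpos": joint angles; "qd": joint speeds; "tau": joint torques, N m; "eef_pos": TCP position; "tool_rot": TCP orientation; "force": force on the tool from outside, world axes, zero at the start; "torque": the same for the moment, N m; "width": finger opening in mm; "gripper_force": force on a finger pad.
Only numpy, scipy, OpenCV 4.12 (cv2) and the standard library are available. Lean on these libraries where they do the work, as an engineer would, in place of code of your own. Each camera call takes 0.05 s, during which the arm holds its last target. There are 200 camera calls.

### The job

Weigh out one plating batch of the brass blind-chain pulls: stand pulls from the tray on the pan of the dial scale until its needle rests on the thick dark arc, and never let the pan come down on its bottom stop. Solid and bored-out pulls are mixed and look alike, so judge each by its weight; those you do not need must stand in the tray at the end. Do not disturb the pliers, glue bottle, cup and pot around the work.

Things in the scene. Friction and masses are not known exactly. Their poses are not given: they have to be found in the camera images.
- scale: grey dial spring scale, 150 mm wide, fixed to the table; origin on the table under the centre of its pan. The housing reaches 80 mm in +x and 175 mm in -x of its own frame. The sloping white dial is on the -x side.
- dial_centre (a point): centre of the sloping round white dial (109 mm, upper edge 92 mm above the table). Its dark needle turns clockwise 7.5 degrees per mm the pan sinks; a short tick per mm, a long one every 5 mm. A thick dark arc between two long radial lines, 26.2 to 31.7 mm of sinking (534 to 646 g), marks the batch weight.
- pan_floor (a point): centre of the upper face of the scale's flat round steel pan, 150 mm across; its rim stands 6.5 mm above this floor, which is flat within 70 mm of the centre. Empty, the floor is 111 mm above the table; it stays level and sinks straight down under load.
- scale_pan (a joint): how far the pan has sunk, m: 0 empty, 1 mm per 20.4 g of load (spring 200 N/m, damped, settles in about half a second). On the arc from 0.0262 to 0.0317; bottom stop at 0.037 (754 g). Pressing by hand sinks it too.
- pull_tray: shallow grey plastic tray, fixed, 122 x 180 mm (its x, y), 14 mm high, walls, floor and dividers 3 mm; six compartments of about 56 mm, centres at x = -29, 29 mm and y = -58.5, 0, 58.5 mm, a pull standing in five of them at the start. Origin at the centre of its underside.
- pull_a: brass blind-chain pull standing on its foot (33 mm diameter, 14 mm high); cone up to 29 mm, then a shank of 19 mm diameter from 29 to 60 mm to grip from above; ball-chain stub on top up to 77 mm. Origin: centre of its underside, z up. One of five look-alikes: two are solid, 232 to 268 g, three bored hollow from below, 81 to 99 g; which is which changes and shows from no side but below.
- pull_b: brass blind-chain pull standing on its foot (33 mm diameter, 14 mm high); cone up to 29 mm, then a shank of 19 mm diameter from 29 to 60 mm to grip from above; ball-chain stub on top up to 77 mm. Origin: centre of its underside, z up. One of five look-alikes: two are solid, 232 to 268 g, three bored hollow from below, 81 to 99 g; which is which changes and shows from no side but below.
- pull_c: brass blind-chain pull standing on its foot (33 mm diameter, 14 mm high); cone up to 29 mm, then a shank of 19 mm diameter from 29 to 60 mm to grip from above; ball-chain stub on top up to 77 mm. Origin: centre of its underside, z up. One of five look-alikes: two are solid, 232 to 268 g, three bored hollow from below, 81 to 99 g; which is which changes and shows from no side but below.
- pull_d: brass blind-chain pull standing on its foot (33 mm diameter, 14 mm high); cone up to 29 mm, then a shank of 19 mm diameter from 29 to 60 mm to grip from above; ball-chain stub on top up to 77 mm. Origin: centre of its underside, z up. One of five look-alikes: two are solid, 232 to 268 g, three bored hollow from below, 81 to 99 g; which is which changes and shows from no side but below.
- pull_e: brass blind-chain pull standing on its foot (33 mm diameter, 14 mm high); cone up to 29 mm, then a shank of 19 mm diameter from 29 to 60 mm to grip from above; ball-chain stub on top up to 77 mm. Origin: centre of its underside, z up. One of five look-alikes: two are solid, 232 to 268 g, three bored hollow from below, 81 to 99 g; which is which changes and shows from no side but below.
- pliers: red-handled chain-nose pliers lying on the table, 148 mm long, bystander
- glue_bottle: slim glue bottle with a needle tip, standing, 25 mm diameter, 100 mm high, bystander
- parts_cup: white round sorting cup of beads, 62 mm diameter, 23 mm high, bystander
- screw_pot: white pot with a screw lid, 45 mm diameter, 38 mm high, bystander
Mind the look-alikes: they are no part of the job. What is meant by the pull_tray is not green, and is the larger of those in its own colour.

How it is judged (in metres and radians):
At the end, for the whole second after the job is handed in: the pan has come to rest sunk by 25.8 to 32.1 mm (needle on the arc) under pulls alone; every pull stands upright (within 0.2 rad) and at rest, either on the pan's floor or in the tray (value of joint scale_pan between 0.0258 and 0.0321 m and velocity of joint scale_pan between -0.004 and 0.004 m/s and ((horizontal distance between pull_a and pan_floor below 0.068 m and z of pull_a in the frame of pan_floor between -0.004 and 0.006 m) or (x of pull_a in the frame of pull_tray between -0.058 and 0.058 m and y of pull_a in the frame of pull_tray between -0.087 and 0.087 m and z of pull_a in the frame of pull_tray below 0.009 m)) and angle between each of pull_a, pull_b, pull_c, pull_d, pull_e's own z axis and vertical below 0.2 rad and linear speed of each of pull_a, pull_b, pull_c, pull_d, pull_e below 0.02 m/s and ((horizontal distance between pull_b and pan_floor below 0.068 m and z of pull_b in the frame of pan_floor between -0.004 and 0.006 m) or (x of pull_b in the frame of pull_tray between -0.058 and 0.058 m and y of pull_b in the frame of pull_tray between -0.087 and 0.087 m and z of pull_b in the frame of pull_tray below 0.009 m)) and ((horizontal distance between pull_c and pan_floor below 0.068 m and z of pull_c in the frame of pan_floor between -0.004 and 0.006 m) or (x of pull_c in the frame of pull_tray between -0.058 and 0.058 m and y of pull_c in the frame of pull_tray between -0.087 and 0.087 m and z of pull_c in the frame of pull_tray below 0.009 m)) and ((horizontal distance between pull_d and pan_floor below 0.068 m and z of pull_d in the frame of pan_floor between -0.004 and 0.006 m) or (x of pull_d in the frame of pull_tray between -0.058 and 0.058 m and y of pull_d in the frame of pull_tray between -0.087 and 0.087 m and z of pull_d in the frame of pull_tray below 0.009 m)) and ((horizontal distance between pull_e and pan_floor below 0.068 m and z of pull_e in the frame of pan_floor between -0.004 and 0.006 m) or (x of pull_e in the frame of pull_tray between -0.058 and 0.058 m and y of pull_e in the frame of pull_tray between -0.087 and 0.087 m and z of pull_e in the frame of pull_tray below 0.009 m))); the robot touches nothing.
It fails at once if the pan sank onto its bottom stop (joint above 0.0362) (value of joint scale_pan above 0.0362 m).
It fails at once if a bystander (pliers, glue bottle, cup or pot) was moved by more than 20 mm (distance of any of pliers, glue_bottle, parts_cup, screw_pot from where it was at the start of the episode above 0.02 m).
It also fails if it takes over 72 s, if anything falls off the work surface, if the arm or the gripper's body presses on something with over 40 N, if the wrist force passes 120 N, or if a joint passes its speed limit or range.

## Working session

There is one attempt and no reset: what is moved stays moved. The work goes in short steps, Python scripts to look and compute and a tool call to move; the robot and the scene stay as the last step left them, time stands still between calls to the robot, and variables do not carry over. Pictures are saved under pics/ and viewed, at most 10 in all, crops included, and the job is handed in when it is done.

Besides the shell and the picture viewer there is one more tool, called after "Call:" by a JSON object that holds its "method" and its "body". send_rows: Moves the arm, as the interface text tells. Its arguments: {"type":"object","properties":{"series":{"type":"array","items":{"type":"object","properties":{"ax":{"type":"number"},"ay":{"type":"number"},"az":{"type":"number"},"dx":{"type":"number"},"dy":{"type":"number"},"dz":{"type":"number"},"hand":{"type":"number"}}}}},"required":["series"]}

```bash
mkdir -p pics; ls; python3 - <<'E'
from cell import *
import cv2,numpy as np
s=read_state(); print(s['clock'],s['eef_pos'],s['tool_rot'],s['width'])
for n in('side','top'):
    d=get_image(n); cv2.imwrite(f'pics/{n}0.png',d['pixels'][:,:,::-1])
    print(n,np.round(d['mtx'],1).tolist(),np.round(d['R'],3).tolist(),np.round(d['t'],1).tolist(), (-d['R'].T@d['t']).round())
E
```

```text
pics
0.0 [177.45469944 624.64850874 230.36889841] [-3.13964745e+00  5.06137861e-05  2.86473484e+00] 85.55497184333221
side [[476.7, 0.0, 321.7], [0.0, 476.7, 207.5], [0.0, 0.0, 1.0]] [[0.998, 0.061, -0.008], [0.03, -0.61, -0.792], [-0.053, 0.79, -0.61]] [-598.1, 188.1, 1575.1] [  675. -1094.  1105.]
top [[365.2, 0.0, 314.8], [0.0, 365.2, 198.9], [0.0, 0.0, 1.0]] [[-0.007, -1.0, 0.021], [-0.995, 0.005, -0.098], [0.098, -0.022, -0.995]] [186.6, 613.4, 1139.7] [ 500.  209. 1190.]
```

View pics/side0.png

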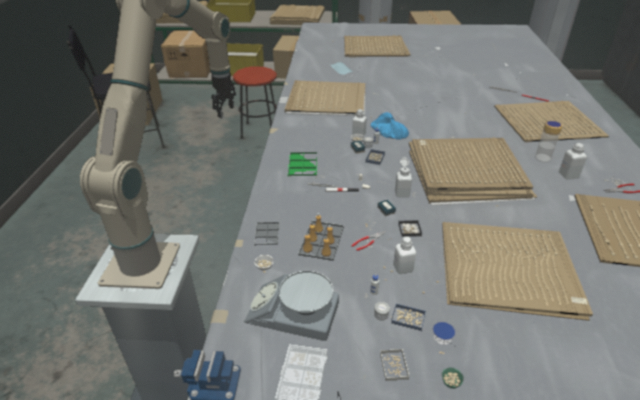

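View pics/top0.png

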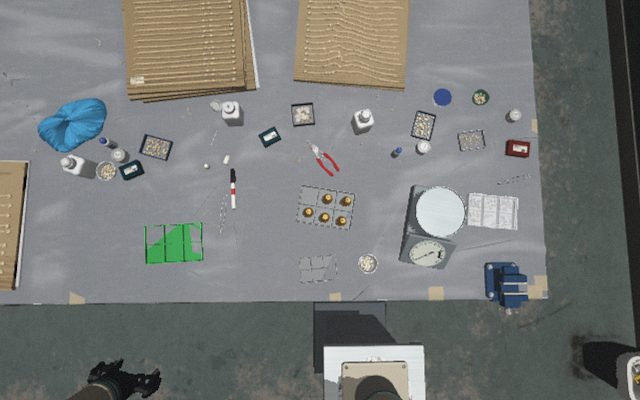

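The side view shows the grey tray with brass pulls at about (322,238) and the scale at about (300,298). The top view shows the tray at (325,207), the pan at (440,211) and the dial at (428,253). Next I'll enlarge both and detect.

```bash
cat > h.py <<'E'
from cell import *
import cv2,numpy as np
def ray(d,uv):
    v=d['R'].T@np.linalg.solve(d['mtx'],[uv[0],uv[1],1.]); return -d['R'].T@d['t'],v
def onz(d,uv,z):
    o,v=ray(d,uv); return o+v*(z-o[2])/v[2]
def proj(d,X):
    c=d['R']@np.asarray(X,float)+d['t']; p=d['mtx']@c; return p[:2]/p[2]
def tri(d1,u1,d2,u2):
    o1,v1=ray(d1,u1);o2,v2=ray(d2,u2)
    s=np.linalg.lstsq(np.c_[v1,-v2],o2-o1,rcond=None)[0]
    a,b=o1+v1*s[0],o2+v2*s[1]; return (a+b)/2,np.linalg.norm(a-b)
def blobs(m,amin):
    n,_,st,c=cv2.connectedComponentsWithStats(m.astype(np.uint8)); return [(c[i],st[i]) for i in range(1,n) if st[i,4]>=amin]
E
python3 - <<'E'
from h import *
t=get_image('top');s=get_image('side')
a=t['pixels'][170:290,280:490]; b=s['pixels'][200:350,220:430]
A=cv2.resize(a,(800,457),interpolation=cv2.INTER_CUBIC);B=cv2.resize(b,(800,571),interpolation=cv2.INTER_CUBIC)
cv2.imwrite('pics/a.png',A[:,:,::-1]);cv2.imwrite('pics/b.png',B[:,:,::-1])
for n,d,(x0,x1,y0,y1) in(('top',t,(290,360,180,235)),('side',s,(290,350,205,265))):
    h=cv2.cvtColor(d['pixels'],cv2.COLOR_RGB2HSV)
    m=np.zeros(h.shape[:2],bool); m[y0:y1,x0:x1]=((h[...,0]>8)&(h[...,0]<28)&(h[...,1]>90))[y0:y1,x0:x1]
    for c,st in blobs(m,8): print(n,c.round(1),st, onz(d,c,35).round())
E
```

```text
top [327.  198.7] [323 194   9  10  68] [614. 144.  35.]
top [345.6 201.1] [341 197  10   9  71] [606.  85.  35.]
top [308. 212.] [304 208   9   9  67] [572. 205.  35.]
top [324.1 217.2] [320 213   9   9  65] [555. 154.  35.]
top [340.9 221. ] [336 217  10   9  68] [543. 101.  35.]
side [312.1 234.5] [304 216  18  36 266] [558. 139.  35.]
side [327.7 242.4] [322 228  12  28 168] [613. 101.  35.]
```

View pics/a.png

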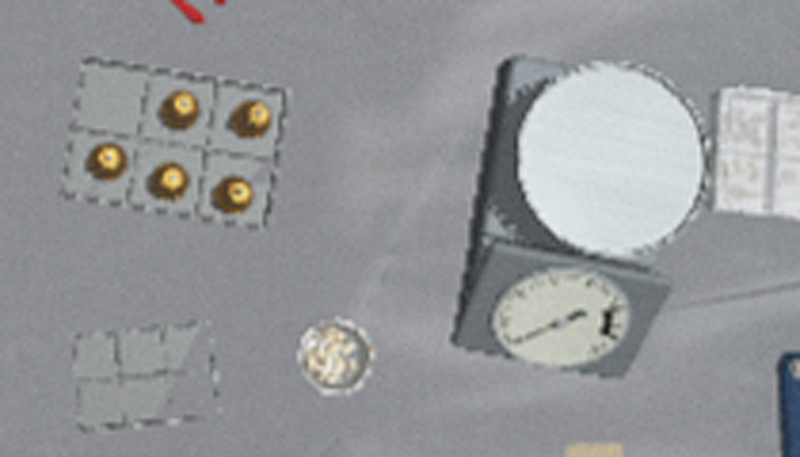

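View pics/b.png

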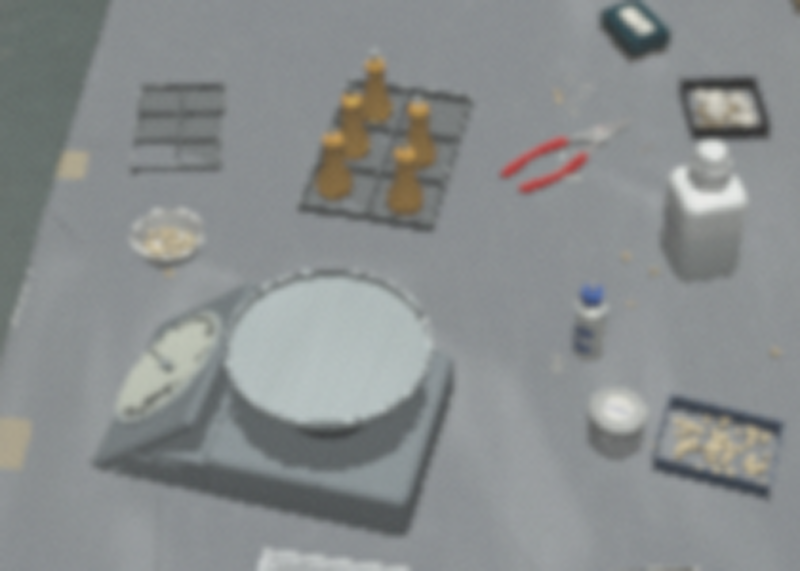

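Both crops confirm this: the pulls stand in the larger grey tray with the upper-left compartment empty. The cup is at crop (335,355) in the top view, the needle points lower-left at zero and the arc is on the right. Now for 3D measurements.

```bash
python3 - <<'E'
from h import *
t=get_image('top');s=get_image('side')
# shank tops: clicked crops -> pixels
T=[(181,106),(255,117),(107,157),(173,180),(235,194)]; S=[(420,103),(405,150),(375,60),(352,95),(332,135)]
for a,b in zip(T,S):
    p,e=tri(t,np.array(a)/3.81+[280,170],s,np.array(b)/3.81+[220,200]); print('top of shank',p.round(1),round(e,1))
C=[]
for d,(x0,x1,y0,y1) in((t,(412,470,180,245)),(s,(276,336,268,318))):
    g=cv2.cvtColor(d['pixels'],cv2.COLOR_RGB2GRAY); m=np.zeros_like(g)
    m[y0:y1,x0:x1]=g[y0:y1,x0:x1]>(185 if d is t else 165)
    m=cv2.morphologyEx(m,cv2.MORPH_OPEN,np.ones((5,5)))
    cs=max(cv2.findContours(m,0,1)[0],key=cv2.contourArea); e=cv2.fitEllipse(cv2.convexHull(cs)); print(e); C.append(e[0])
print('pan',tri(t,C[0],s,C[1]), onz(t,C[0],115))
# tray corners in top crop
P=np.array([[onz(t,np.array(c)/3.81+[280,170],14)[:2] for c in [(83,58),(290,92),(267,228),(65,196)]]])[0]
print(P.round(),P.mean(0).round(),[np.linalg.norm(P[i]-P[i-1]).round() for i in range(4)],np.degrees(np.arctan2(*(P[0]-P[3])[::-1])))
# dial hub & scale
print(proj(s,[445,-150,65]))
E
```

```text
top of shank [617.  144.8  65.3] 5.8
top of shank [607.4  84.3  62.7] 4.7
top of shank [574.3 205.   64.8] 2.9
top of shank [556.3 151.9  66.3] 4.8
top of shank [543.7 101.3  62.5] 2.5
((439.7735290527344, 211.59872436523438), (47.15222930908203, 49.47170639038086), 155.54525756835938)
((305.82171630859375, 291.7242126464844), (37.42924118041992, 52.28682327270508), 87.10460662841797)
pan (array([ 566.95130446, -188.82959269,  107.67568374]), np.float64(0.3342582996303363)) [ 566.33416037 -186.16082208  115.        ]
[[661. 225.]
 [631.  48.]
 [515.  70.]
 [543. 240.]] [588. 146.] [np.float64(118.0), np.float64(179.0), np.float64(117.0), np.float64(173.0)] -7.562092615075183
[265.76594297 290.10429354]
```

The pan triangulates to (567,-188) at a rim height of about 108–115. Shank tops are at about 64, expected 63. The tray centre is (588,146), yaw about -9°, and its size checks. Next is the move helper.

```bash
cat > g.py <<'E'
import sys,numpy as np
from cell import read_state
from scipy.spatial.transform import Rotation as Ro
s=read_state(); p=np.array(s['eef_pos']); R=Ro.from_euler('xyz',s['tool_rot'])
print(round(s['clock'],1),p.round(1),np.round(s['tool_rot'],3),'w',round(s['width'],1),'F',np.round(s['force'],2))
for a in sys.argv[1:]:
    x,y,z=map(float,a.split(',')[:3]); yaw=2.09
    if a.count(',')>2: yaw=float(a.split(',')[3])
    print(a,'d cm',(R.inv().apply(np.array([x,y,z])-p)/10).round(2),'a',(R.inv()*Ro.from_euler('xyz',[np.pi,0,yaw])).as_rotvec().round(3))
E
python3 g.py 573,205,190
```

```text
0.3 [177.5 625.1 231. ] [-3.141 -0.     2.865] w 85.6 F [-0.18  0.59  0.3 ]
573,205,190 d cm [-49.52 -29.6    4.12] a [-0.001  0.     0.775]
```

Call:
{"method": "send_rows", "body": {"series": [{"dx": -49.5, "dy": -29.6, "dz": 4, "az": 0.775, "hand": 0.45}, {"dx": -49.5, "dy": -29.6, "dz": 4, "az": 0.775, "hand": 0.45}, {"dx": -49.5, "dy": -29.6, "dz": 4, "az": 0.775, "hand": 0.45}, {"dx": -49.5, "dy": -29.6, "dz": 4, "az": 0.775, "hand": 0.45}, {"dx": -49.5, "dy": -29.6, "dz": 4, "az": 0.775, "hand": 0.45}, {"dx": -49.5, "dy": -29.6, "dz": 4, "az": 0.775, "hand": 0.45}, {"dx": -49.5, "dy": -29.6, "dz": 4, "az": 0.775, "hand": 0.45}, {"dx": -49.5, "dy": -29.6, "dz": 4, "az": 0.775, "hand": 0.45}, {"dx": -49.5, "dy": -29.6, "dz": 4, "az": 0.775, "hand": 0.45}, {"dx": -49.5, "dy": -29.6, "dz": 4, "az": 0.775, "hand": 0.45}]}}

```text
invalid input at $.series[0]: expected keys ax, ay, az, dx, dy, dz, hand
```

```bash
python3 g.py 573,205,130 573,205,30
```

```text
0.3 [177.5 625.1 231. ] [-3.141 -0.     2.865] w 85.6 F [-0.18  0.59  0.3 ]
573,205,130 d cm [-49.52 -29.59  10.12] a [-0.001  0.     0.775]
573,205,30 d cm [-49.52 -29.59  20.12] a [-0.001  0.     0.775]
```

Call:
{"method": "send_rows", "body": {"series": [{"ax": 0, "ay": 0, "dx": -49.5, "dy": -29.6, "dz": 4, "az": 0.775, "hand": 0.45}, {"ax": 0, "ay": 0, "dx": -49.5, "dy": -29.6, "dz": 4, "az": 0.775, "hand": 0.45}, {"ax": 0, "ay": 0, "dx": -49.5, "dy": -29.6, "dz": 4, "az": 0.775, "hand": 0.45}, {"ax": 0, "ay": 0, "dx": -49.5, "dy": -29.6, "dz": 4, "az": 0.775, "hand": 0.45}, {"ax": 0, "ay": 0, "dx": -49.5, "dy": -29.6, "dz": 4, "az": 0.775, "hand": 0.45}, {"ax": 0, "ay": 0, "dx": -49.5, "dy": -29.6, "dz": 4, "az": 0.775, "hand": 0.45}, {"ax": 0, "ay": 0, "dx": -49.5, "dy": -29.6, "dz": 4, "az": 0.775, "hand": 0.45}, {"ax": 0, "ay": 0, "dx": -49.5, "dy": -29.6, "dz": 4, "az": 0.775, "hand": 0.45}, {"ax": 0, "ay": 0, "dx": -49.5, "dy": -29.6, "dz": 4, "az": 0.775, "hand": 0.45}, {"ax": 0, "ay": 0, "dx": -49.5, "dy": -29.6, "dz": 4, "az": 0.775, "hand": 0.45}]}}

```text
clock: 1.3
eef_pos: [520.6, 260.6, 196.7]
tool_rot: [3.141, -0.0, 2.09]
force: [1.1, 1.0, -0.1]
width: 46.8
gripper_force: 0.0
```

```bash
python3 g.py 573,205,150
```

```text
1.3 [520.6 260.6 196.7] [ 3.141 -0.     2.09 ] w 46.8 F [ 1.14  1.   -0.12]
573,205,150 d cm [-7.43  1.79  4.67] a [ 0. -0.  0.]
```

Call:
{"method": "send_rows", "body": {"series": [{"ax": 0, "ay": 0, "az": 0, "dx": -7.4, "dy": 1.8, "dz": 4.7, "hand": 0.45}, {"ax": 0, "ay": 0, "az": 0, "dx": -7.4, "dy": 1.8, "dz": 4.7, "hand": 0.45}, {"ax": 0, "ay": 0, "az": 0, "dx": -7.4, "dy": 1.8, "dz": 4.7, "hand": 0.45}, {"ax": 0, "ay": 0, "az": 0, "dx": -7.4, "dy": 1.8, "dz": 4.7, "hand": 0.45}, {"ax": 0, "ay": 0, "az": 0, "dx": -7.4, "dy": 1.8, "dz": 4.7, "hand": 0.45}]}}

```text
clock: 1.8
eef_pos: [571.2, 208.4, 150.1]
tool_rot: [3.141, -0.001, 2.092]
force: [0.1, 0.2, 0.5]
width: 47.0
gripper_force: 0.0
```

```bash
python3 g.py 573,205,30; python3 - <<'E'
from h import *
d=get_image('side');A=cv2.resize(d['pixels'][140:270,240:400],(800,650)[:2]) if 0 else cv2.resize(d['pixels'][150:270,250:400],(750,600),interpolation=cv2.INTER_CUBIC)
cv2.imwrite('pics/c.png',A[:,:,::-1])
E
```

```text
1.8 [571.2 208.4 150.1] [ 3.141e+00 -1.000e-03  2.092e+00] w 47.0 F [0.08 0.22 0.54]
573,205,30 d cm [-0.4  -0.02 12.01] a [ 0.001 -0.001  0.002]
```

View pics/c.png

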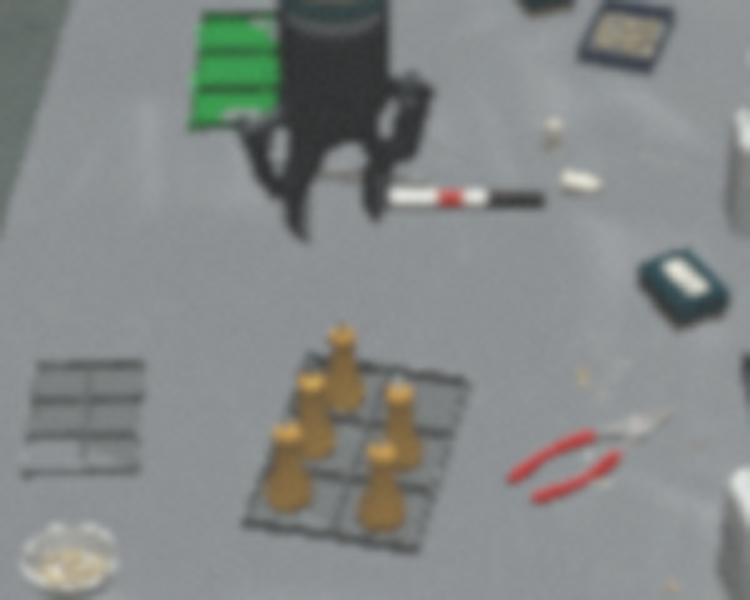

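The picture shows the gripper centred over the rear-left pull (C), fingers clear of the others. I'll go down and grip.

Call:
{"method": "send_rows", "body": {"series": [{"ax": 0, "ay": 0, "az": 0, "dx": -0.2, "dy": 0, "dz": 6, "hand": 0.45}, {"ax": 0, "ay": 0, "az": 0, "dx": -0.2, "dy": 0, "dz": 9, "hand": 0.45}, {"ax": 0, "ay": 0, "az": 0, "dx": -0.2, "dy": 0, "dz": 11.8, "hand": 0.45}, {"ax": 0, "ay": 0, "az": 0, "dx": -0.2, "dy": 0, "dz": 11.8, "hand": 0.45}, {"ax": 0, "ay": 0, "az": 0, "dx": -0.2, "dy": 0, "dz": 11.8, "hand": 0.6}, {"ax": 0, "ay": 0, "az": 0, "dx": -0.2, "dy": 0, "dz": 11.8, "hand": 0.85}, {"ax": 0, "ay": 0, "az": 0, "dx": -0.2, "dy": 0, "dz": 11.8, "hand": 0.85}, {"ax": 0, "ay": 0, "az": 0, "dx": -0.2, "dy": 0, "dz": 11.8, "hand": 0.85}, {"ax": 0, "ay": 0, "az": 0, "dx": -0.2, "dy": 0, "dz": 11.8, "hand": 0.85}]}}

```text
clock: 2.75
eef_pos: [574.2, 206.0, 33.9]
tool_rot: [3.138, -0.0, 2.09]
force: [-0.5, 0.2, 6.9]
width: 17.2
gripper_force: 59.1
```

```bash
python3 g.py 573,205,190
```

```text
2.8 [574.2 206.   33.9] [ 3.138 -0.     2.09 ] w 17.2 F [-0.48  0.17  6.86]
573,205,190 d cm [ -0.03  -0.09 -15.61] a [ 0.004 -0.     0.   ]
```

Call:
{"method": "send_rows", "body": {"series": [{"ax": 0, "ay": 0, "az": 0, "dx": 0, "dy": 0, "dz": -4, "hand": 0.85}, {"ax": 0, "ay": 0, "az": 0, "dx": 0, "dy": 0, "dz": -9, "hand": 0.85}, {"ax": 0, "ay": 0, "az": 0, "dx": 0, "dy": 0, "dz": -13, "hand": 0.85}, {"ax": 0, "ay": 0, "az": 0, "dx": 0, "dy": 0, "dz": -15.5, "hand": 0.85}, {"ax": 0, "ay": 0, "az": 0, "dx": 0, "dy": 0, "dz": -15.5, "hand": 0.85}, {"ax": 0, "ay": 0, "az": 0, "dx": 0, "dy": 0, "dz": -15.5, "hand": 0.85}, {"ax": 0, "ay": 0, "az": 0, "dx": 0, "dy": 0, "dz": -15.5, "hand": 0.85}]}}

```text
clock: 3.45
eef_pos: [571.7, 204.7, 185.5]
tool_rot: [-3.139, -0.001, 2.09]
force: [-0.1, 0.3, -0.7]
width: 17.3
gripper_force: 58.9
```

```bash
cat > w.py <<'E'
from h import *
f=[]
for i in range(4): get_image('top'); f.append(read_state()['force'][2])
print('Fz',np.round(f,2),np.mean(f).round(2))
E
python3 w.py; python3 g.py 573,205,34 585,-155,190
```

```text
Fz [-1.41 -0.88 -1.34 -0.49] -1.03
3.6 [572.1 204.7 185.5] [-3.139 -0.     2.09 ] w 17.3 F [ 0.6   1.36 -0.49]
573,205,34 d cm [-0.02  0.12 15.15] a [-0.002 -0.    -0.   ]
585,-155,190 d cm [-31.87 -16.73  -0.43] a [-0.002 -0.    -0.   ]
```

Fz is about -1 N, so this pull is hollow (about 90 g). One hollow is needed, so it goes on the pan.

```bash
python3 g.py 548,-221,190
```

```text
3.6 [572.1 204.7 185.5] [-3.139 -0.     2.09 ] w 17.3 F [ 0.6   1.36 -0.49]
548,-221,190 d cm [-35.77 -23.21  -0.41] a [-0.002 -0.    -0.   ]
```

Call:
{"method": "send_rows", "body": {"series": [{"ax": 0, "ay": 0, "az": 0, "dx": -2.5, "dy": -1.6, "dz": -0.4, "hand": 0.85}, {"ax": 0, "ay": 0, "az": 0, "dx": -6, "dy": -3.9, "dz": -0.4, "hand": 0.85}, {"ax": 0, "ay": 0, "az": 0, "dx": -10, "dy": -6.5, "dz": -0.4, "hand": 0.85}, {"ax": 0, "ay": 0, "az": 0, "dx": -14, "dy": -9.1, "dz": -0.4, "hand": 0.85}, {"ax": 0, "ay": 0, "az": 0, "dx": -18, "dy": -11.7, "dz": -0.4, "hand": 0.85}, {"ax": 0, "ay": 0, "az": 0, "dx": -22, "dy": -14.3, "dz": -0.4, "hand": 0.85}, {"ax": 0, "ay": 0, "az": 0, "dx": -26, "dy": -16.9, "dz": -0.4, "hand": 0.85}, {"ax": 0, "ay": 0, "az": 0, "dx": -30, "dy": -19.5, "dz": -0.4, "hand": 0.85}, {"ax": 0, "ay": 0, "az": 0, "dx": -33.5, "dy": -21.7, "dz": -0.4, "hand": 0.85}, {"ax": 0, "ay": 0, "az": 0, "dx": -35.8, "dy": -23.2, "dz": -0.4, "hand": 0.85}]}}

```text
clock: 4.65
eef_pos: [547.7, -225.4, 190.2]
tool_rot: [-3.14, 0.001, 2.086]
force: [0.2, 0.5, -1.3]
width: 17.1
gripper_force: 58.9
```

Call:
{"method": "send_rows", "body": {"series": [{"ax": 0, "ay": 0, "az": 0, "dx": 0, "dy": 0, "dz": 0, "hand": 0.85}, {"ax": 0, "ay": 0, "az": 0, "dx": 0, "dy": 0, "dz": 0, "hand": 0.85}, {"ax": 0, "ay": 0, "az": 0, "dx": 0, "dy": 0, "dz": 0, "hand": 0.85}]}}

```text
clock: 4.95
eef_pos: [549.0, -219.3, 190.2]
tool_rot: [3.142, -0.002, 2.092]
force: [0.7, 0.6, -0.9]
width: 17.4
gripper_force: 58.9
```

```bash
python3 g.py 548,-221,142; python3 - <<'E'
from h import *
d=get_image('side');A=cv2.resize(d['pixels'][210:350,240:400],(685,600),interpolation=cv2.INTER_CUBIC)
cv2.imwrite('pics/d.png',A[:,:,::-1])
E
```

```text
5.0 [ 549.  -219.3  190.2] [ 3.142e+00 -2.000e-03  2.092e+00] w 17.4 F [ 0.66  0.6  -0.88]
548,-221,142 d cm [-0.11 -0.17  4.82] a [ 0.    -0.002  0.002]
```

View pics/d.png

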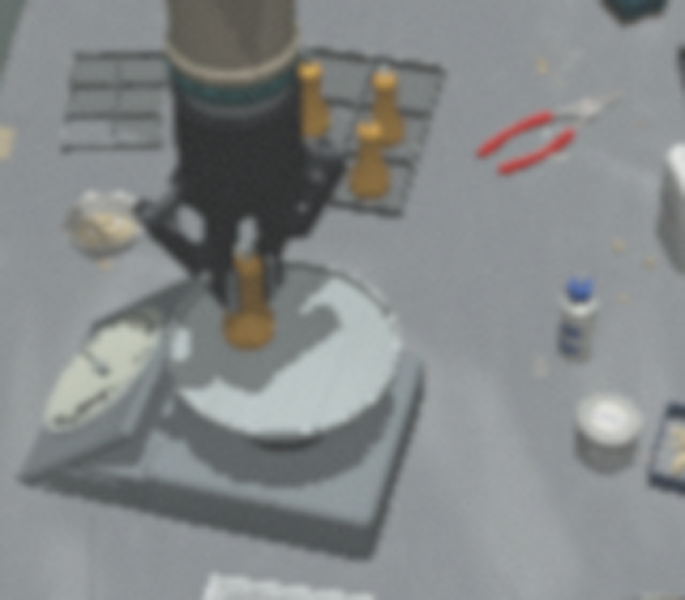

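The pull hangs upright above the pan, so I'll lower it, release and rise.

Call:
{"method": "send_rows", "body": {"series": [{"ax": 0, "ay": 0, "az": 0, "dx": 0, "dy": 0, "dz": 2.5, "hand": 0.85}, {"ax": 0, "ay": 0, "az": 0, "dx": 0, "dy": 0, "dz": 4.2, "hand": 0.85}, {"ax": 0, "ay": 0, "az": 0, "dx": 0, "dy": 0, "dz": 5.1, "hand": 0.85}, {"ax": 0, "ay": 0, "az": 0, "dx": 0, "dy": 0, "dz": 5.1, "hand": 0.85}, {"ax": 0, "ay": 0, "az": 0, "dx": 0, "dy": 0, "dz": 5.1, "hand": 0.7}, {"ax": 0, "ay": 0, "az": 0, "dx": 0, "dy": 0, "dz": 5.1, "hand": 0.55}, {"ax": 0, "ay": 0, "az": 0, "dx": 0, "dy": 0, "dz": 5.1, "hand": 0.45}, {"ax": 0, "ay": 0, "az": 0, "dx": 0, "dy": 0, "dz": 5.1, "hand": 0.45}, {"ax": 0, "ay": 0, "az": 0, "dx": 0, "dy": 0, "dz": 2, "hand": 0.45}, {"ax": 0, "ay": 0, "az": 0, "dx": 0, "dy": 0, "dz": -2.5, "hand": 0.45}]}}

```text
clock: 6.0
eef_pos: [547.1, -220.2, 214.5]
tool_rot: [-3.138, -0.004, 2.09]
force: [0.9, -1.2, 0.8]
width: 46.7
gripper_force: 0.0
```

```bash
python3 g.py 543,101,190 555,153,190
```

```text
6.0 [ 547.1 -220.2  214.5] [-3.138 -0.004  2.09 ] w 46.7 F [ 0.87 -1.17  0.75]
543,101,190 d cm [28.09 15.58  2.51] a [-0.004 -0.004 -0.   ]
555,153,190 d cm [32.01 19.2   2.52] a [-0.004 -0.004 -0.   ]
```

Call:
{"method": "send_rows", "body": {"series": [{"ax": 0, "ay": 0, "az": 0, "dx": 2.5, "dy": 1.4, "dz": 0, "hand": 0.45}, {"ax": 0, "ay": 0, "az": 0, "dx": 6.5, "dy": 3.6, "dz": 0, "hand": 0.45}, {"ax": 0, "ay": 0, "az": 0, "dx": 10.5, "dy": 5.8, "dz": 0, "hand": 0.45}, {"ax": 0, "ay": 0, "az": 0, "dx": 14.5, "dy": 8, "dz": 0.5, "hand": 0.45}, {"ax": 0, "ay": 0, "az": 0, "dx": 18.5, "dy": 10.3, "dz": 1.5, "hand": 0.45}, {"ax": 0, "ay": 0, "az": 0, "dx": 22.5, "dy": 12.5, "dz": 3, "hand": 0.45}, {"ax": 0, "ay": 0, "az": 0, "dx": 26, "dy": 14.4, "dz": 5, "hand": 0.45}, {"ax": 0, "ay": 0, "az": 0, "dx": 28.1, "dy": 15.6, "dz": 7, "hand": 0.45}, {"ax": 0, "ay": 0, "az": 0, "dx": 28.1, "dy": 15.6, "dz": 7, "hand": 0.45}, {"ax": 0, "ay": 0, "az": 0, "dx": 28.1, "dy": 15.6, "dz": 7, "hand": 0.45}]}}

```text
clock: 7.0
eef_pos: [544.9, 100.3, 145.6]
tool_rot: [-3.141, 0.0, 2.091]
force: [-0.4, -0.5, -0.1]
width: 46.7
gripper_force: 0.0
```

```bash
python3 g.py 543,101,33; python3 - <<'E'
from h import *
t=get_image('top');s=get_image('side')
A=cv2.resize(t['pixels'][175:275,395:475],(480,600),interpolation=cv2.INTER_CUBIC)
cv2.imwrite('pics/e.png',A[:,:,::-1])
E
```

```text
7.0 [544.9 100.3 145.6] [-3.141  0.     2.091] w 46.7 F [-0.42 -0.53 -0.13]
543,101,33 d cm [ 0.16 -0.12 11.26] a [-0.001  0.     0.001]
```

View pics/e.png

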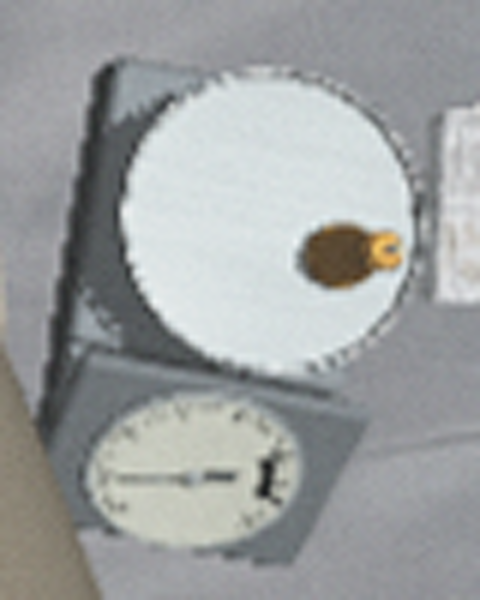

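The pull stands upright on the pan: foot at crop (335,258), and the lean to (388,250) is perspective. The needle has turned about 30° (roughly 4 mm), as expected for a hollow pull. Next is pull E.

Call:
{"method": "send_rows", "body": {"series": [{"ax": 0, "ay": 0, "az": 0, "dx": 0.1, "dy": -0.1, "dz": 5.5, "hand": 0.45}, {"ax": 0, "ay": 0, "az": 0, "dx": 0.1, "dy": -0.1, "dz": 9, "hand": 0.45}, {"ax": 0, "ay": 0, "az": 0, "dx": 0.1, "dy": -0.1, "dz": 11.2, "hand": 0.45}, {"ax": 0, "ay": 0, "az": 0, "dx": 0.1, "dy": -0.1, "dz": 11.2, "hand": 0.6}, {"ax": 0, "ay": 0, "az": 0, "dx": 0.1, "dy": -0.1, "dz": 11.2, "hand": 0.85}, {"ax": 0, "ay": 0, "az": 0, "dx": 0.1, "dy": -0.1, "dz": 11.2, "hand": 0.85}, {"ax": 0, "ay": 0, "az": 0, "dx": 0.1, "dy": -0.1, "dz": 11.2, "hand": 0.85}, {"ax": 0, "ay": 0, "az": 0, "dx": 0.1, "dy": -0.1, "dz": 11.2, "hand": 0.85}]}}

```text
clock: 7.9
eef_pos: [544.4, 100.9, 34.9]
tool_rot: [3.14, 0.001, 2.09]
force: [0.2, -0.4, 2.2]
width: 17.3
gripper_force: 59.0
```

Call:
{"method": "send_rows", "body": {"series": [{"ax": 0, "ay": 0, "az": 0, "dx": 0, "dy": 0, "dz": -3, "hand": 0.85}, {"ax": 0, "ay": 0, "az": 0, "dx": 0, "dy": 0, "dz": -8, "hand": 0.85}, {"ax": 0, "ay": 0, "az": 0, "dx": 0, "dy": 0, "dz": -12, "hand": 0.85}, {"ax": 0, "ay": 0, "az": 0, "dx": 0, "dy": 0, "dz": -15.5, "hand": 0.85}, {"ax": 0, "ay": 0, "az": 0, "dx": 0, "dy": 0, "dz": -15.5, "hand": 0.85}, {"ax": 0, "ay": 0, "az": 0, "dx": 0, "dy": 0, "dz": -15.5, "hand": 0.85}, {"ax": 0, "ay": 0, "az": 0, "dx": 0, "dy": 0, "dz": -15.5, "hand": 0.85}]}}

```text
clock: 8.6
eef_pos: [542.3, 100.7, 187.5]
tool_rot: [-3.139, -0.001, 2.09]
force: [0.2, 0.2, -2.6]
width: 17.2
gripper_force: 59.2
```

```bash
python3 w.py; python3 g.py 605,-188,190 543,101,33 626,199,190
```

```text
Fz [-2.49 -2.21 -2.44 -1.88] -2.26
8.8 [542.8 100.6 187.4] [-3.139e+00 -1.000e-03  2.090e+00] w 17.3 F [-0.15 -0.55 -1.88]
605,-188,190 d cm [-28.14  -8.91  -0.26] a [-0.003 -0.001 -0.   ]
543,101,33 d cm [ 0.02  0.08 15.44] a [-0.003 -0.001 -0.   ]
626,199,190 d cm [ 4.42 12.1  -0.29] a [-0.003 -0.001 -0.   ]
```

Fz is about -2.3 N, so this one is solid. On to the pan at (605,-188).

Call:
{"method": "send_rows", "body": {"series": [{"ax": 0, "ay": 0, "az": 0, "dx": -2.5, "dy": -0.8, "dz": -0.3, "hand": 0.85}, {"ax": 0, "ay": 0, "az": 0, "dx": -6.5, "dy": -2.1, "dz": -0.3, "hand": 0.85}, {"ax": 0, "ay": 0, "az": 0, "dx": -10.5, "dy": -3.3, "dz": -0.3, "hand": 0.85}, {"ax": 0, "ay": 0, "az": 0, "dx": -14.5, "dy": -4.6, "dz": -0.3, "hand": 0.85}, {"ax": 0, "ay": 0, "az": 0, "dx": -18.5, "dy": -5.9, "dz": -0.3, "hand": 0.85}, {"ax": 0, "ay": 0, "az": 0, "dx": -22.5, "dy": -7.1, "dz": -0.3, "hand": 0.85}, {"ax": 0, "ay": 0, "az": 0, "dx": -26, "dy": -8.2, "dz": -0.3, "hand": 0.85}, {"ax": 0, "ay": 0, "az": 0, "dx": -28.1, "dy": -8.9, "dz": -0.3, "hand": 0.85}, {"ax": 0, "ay": 0, "az": 0, "dx": -28.1, "dy": -8.9, "dz": -0.3, "hand": 0.85}, {"ax": 0, "ay": 0, "az": 0, "dx": -28.1, "dy": -8.9, "dz": -0.3, "hand": 0.85}]}}

```text
clock: 9.8
eef_pos: [605.1, -187.5, 190.6]
tool_rot: [-3.14, -0.002, 2.088]
force: [0.0, 0.3, -2.4]
width: 17.2
gripper_force: 59.2
```

```bash
python3 g.py 605,-188,130
```

```text
9.8 [ 605.1 -187.5  190.6] [-3.140e+00 -2.000e-03  2.088e+00] w 17.2 F [ 0.    0.31 -2.43]
605,-188,130 d cm [-0.06 -0.03  6.06] a [-0.001 -0.002 -0.002]
```

Call:
{"method": "send_rows", "body": {"series": [{"ax": 0, "ay": 0, "az": 0, "dx": 0, "dy": 0, "dz": 3, "hand": 0.85}, {"ax": 0, "ay": 0, "az": 0, "dx": 0, "dy": 0, "dz": 4.7, "hand": 0.85}, {"ax": 0, "ay": 0, "az": 0, "dx": 0, "dy": 0, "dz": 5.6, "hand": 0.85}, {"ax": 0, "ay": 0, "az": 0, "dx": 0, "dy": 0, "dz": 6.1, "hand": 0.85}, {"ax": 0, "ay": 0, "az": 0, "dx": 0, "dy": 0, "dz": 6.1, "hand": 0.85}, {"ax": 0, "ay": 0, "az": 0, "dx": 0, "dy": 0, "dz": 6.1, "hand": 0.7}, {"ax": 0, "ay": 0, "az": 0, "dx": 0, "dy": 0, "dz": 6.1, "hand": 0.55}, {"ax": 0, "ay": 0, "az": 0, "dx": 0, "dy": 0, "dz": 6.1, "hand": 0.45}, {"ax": 0, "ay": 0, "az": 0, "dx": 0, "dy": 0, "dz": 6.1, "hand": 0.45}, {"ax": 0, "ay": 0, "az": 0, "dx": 0, "dy": 0, "dz": 3, "hand": 0.45}]}}

```text
clock: 10.8
eef_pos: [603.0, -186.4, 158.6]
tool_rot: [-3.136, -0.006, 2.09]
force: [0.3, 0.7, -0.3]
width: 47.1
gripper_force: 0.0
```

```bash
python3 g.py 555,153,146 605,-188,215
```

```text
10.8 [ 603.  -186.4  158.6] [-3.136 -0.006  2.09 ] w 47.1 F [ 0.34  0.67 -0.34]
555,153,146 d cm [31.84 12.68  1.37] a [-0.005 -0.006 -0.   ]
605,-188,215 d cm [-0.21  0.07 -5.64] a [-0.005 -0.006 -0.   ]
```

Call:
{"method": "send_rows", "body": {"series": [{"ax": 0, "ay": 0, "az": 0, "dx": 0, "dy": 0, "dz": -4, "hand": 0.45}, {"ax": 0, "ay": 0, "az": 0, "dx": 2.5, "dy": 1, "dz": -6.5, "hand": 0.45}, {"ax": 0, "ay": 0, "az": 0, "dx": 6.5, "dy": 2.6, "dz": -6.5, "hand": 0.45}, {"ax": 0, "ay": 0, "az": 0, "dx": 11, "dy": 4.3, "dz": -6.5, "hand": 0.45}, {"ax": 0, "ay": 0, "az": 0, "dx": 15.5, "dy": 6.1, "dz": -6, "hand": 0.45}, {"ax": 0, "ay": 0, "az": 0, "dx": 20, "dy": 7.8, "dz": -5, "hand": 0.45}, {"ax": 0, "ay": 0, "az": 0, "dx": 24.5, "dy": 9.6, "dz": -3, "hand": 0.45}, {"ax": 0, "ay": 0, "az": 0, "dx": 29, "dy": 11.4, "dz": -1, "hand": 0.45}, {"ax": 0, "ay": 0, "az": 0, "dx": 32, "dy": 12.6, "dz": 1.4, "hand": 0.45}, {"ax": 0, "ay": 0, "az": 0, "dx": 32, "dy": 12.6, "dz": 1.4, "hand": 0.45}]}}

```text
clock: 11.8
eef_pos: [552.6, 160.5, 144.7]
tool_rot: [-3.137, -0.006, 2.1]
force: [-1.2, -0.6, -0.2]
width: 46.8
gripper_force: 0.0
```

Call:
{"method": "send_rows", "body": {"series": [{"ax": 0, "ay": 0, "az": 0, "dx": 0, "dy": 0, "dz": 0, "hand": 0.45}, {"ax": 0, "ay": 0, "az": 0, "dx": 0, "dy": 0, "dz": 0, "hand": 0.45}]}}

```text
clock: 12.0
eef_pos: [557.4, 151.3, 148.4]
tool_rot: [3.141, 0.002, 2.088]
force: [0.4, -0.4, -0.1]
width: 47.0
gripper_force: 0.0
```

```bash
python3 g.py 555,153,33; python3 - <<'E'
from h import *
t=get_image('top');s=get_image('side')
A=cv2.resize(t['pixels'][175:275,395:475],(480,600),interpolation=cv2.INTER_CUBIC)
cv2.imwrite('pics/f.png',A[:,:,::-1])
E
```

```text
12.0 [557.4 151.3 148.4] [3.141e+00 2.000e-03 2.088e+00] w 47.0 F [ 0.38 -0.44 -0.07]
555,153,33 d cm [ 0.28 -0.13 11.54] a [ 0.001  0.002 -0.002]
```

View pics/f.png

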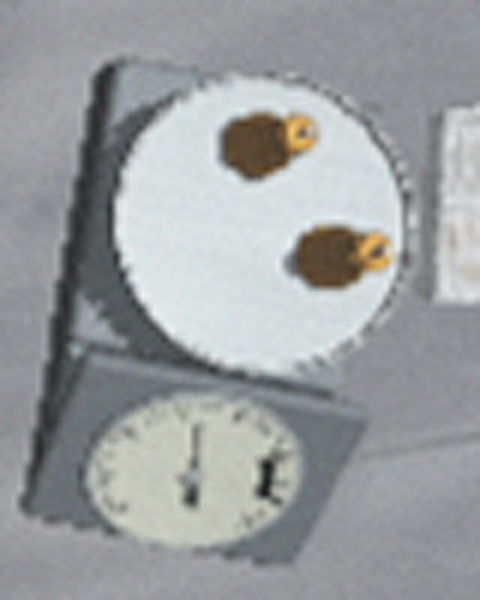

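Two pulls stand upright on the pan and the needle points up (about 16 mm). Next is pull D.

Call:
{"method": "send_rows", "body": {"series": [{"ax": 0, "ay": 0, "az": 0, "dx": 0.2, "dy": -0.1, "dz": 5.5, "hand": 0.45}, {"ax": 0, "ay": 0, "az": 0, "dx": 0.2, "dy": -0.1, "dz": 9, "hand": 0.45}, {"ax": 0, "ay": 0, "az": 0, "dx": 0.2, "dy": -0.1, "dz": 11.3, "hand": 0.45}, {"ax": 0, "ay": 0, "az": 0, "dx": 0.2, "dy": -0.1, "dz": 11.3, "hand": 0.6}, {"ax": 0, "ay": 0, "az": 0, "dx": 0.2, "dy": -0.1, "dz": 11.3, "hand": 0.85}, {"ax": 0, "ay": 0, "az": 0, "dx": 0.2, "dy": -0.1, "dz": 11.3, "hand": 0.85}, {"ax": 0, "ay": 0, "az": 0, "dx": 0.2, "dy": -0.1, "dz": 11.3, "hand": 0.85}, {"ax": 0, "ay": 0, "az": 0, "dx": 0.2, "dy": -0.1, "dz": 11.3, "hand": 0.85}]}}

```text
clock: 12.9
eef_pos: [555.3, 154.4, 35.9]
tool_rot: [3.14, 0.0, 2.09]
force: [0.3, -0.4, -1.7]
width: 17.4
gripper_force: 58.5
```

Call:
{"method": "send_rows", "body": {"series": [{"ax": 0, "ay": 0, "az": 0, "dx": 0, "dy": 0, "dz": -1.5, "hand": 0.85}, {"ax": 0, "ay": 0, "az": 0, "dx": 0, "dy": 0, "dz": -3, "hand": 0.85}, {"ax": 0, "ay": 0, "az": 0, "dx": 0, "dy": 0, "dz": -3, "hand": 0.85}, {"ax": 0, "ay": 0, "az": 0, "dx": 0, "dy": 0, "dz": -3, "hand": 0.85}]}}

```text
clock: 13.3
eef_pos: [555.1, 154.6, 65.8]
tool_rot: [3.14, 0.0, 2.09]
force: [-0.8, 0.5, -0.7]
width: 17.1
gripper_force: 58.6
```

```bash
python3 w.py; python3 g.py 555,153,34 548,-155,190
```

```text
Fz [-1.18 -1.56 -0.99 -1.43] -1.29
13.5 [554.1 154.1  64.3] [-3.141 -0.     2.09 ] w 17.0 F [-0.7   1.32 -1.43]
555,153,34 d cm [-0.14  0.02  3.03] a [-0.001 -0.    -0.   ]
548,-155,190 d cm [-26.54 -15.87 -12.56] a [-0.001 -0.    -0.   ]
```

This one is hollow (about -1.2 N), so it goes back and I'll try pull A.

Call:
{"method": "send_rows", "body": {"series": [{"ax": 0, "ay": 0, "az": 0, "dx": 0, "dy": 0, "dz": 1.8, "hand": 0.85}, {"ax": 0, "ay": 0, "az": 0, "dx": 0, "dy": 0, "dz": 2.9, "hand": 0.85}, {"ax": 0, "ay": 0, "az": 0, "dx": 0, "dy": 0, "dz": 2.9, "hand": 0.85}, {"ax": 0, "ay": 0, "az": 0, "dx": 0, "dy": 0, "dz": 2.9, "hand": 0.65}, {"ax": 0, "ay": 0, "az": 0, "dx": 0, "dy": 0, "dz": 2.9, "hand": 0.45}, {"ax": 0, "ay": 0, "az": 0, "dx": 0, "dy": 0, "dz": 2.9, "hand": 0.45}, {"ax": 0, "ay": 0, "az": 0, "dx": 0, "dy": 0, "dz": 0, "hand": 0.45}, {"ax": 0, "ay": 0, "az": 0, "dx": 0, "dy": 0, "dz": -4, "hand": 0.45}, {"ax": 0, "ay": 0, "az": 0, "dx": 0, "dy": 0, "dz": -6, "hand": 0.45}, {"ax": 0, "ay": 0, "az": 0, "dx": 0, "dy": 0, "dz": -6, "hand": 0.45}]}}

```text
clock: 14.5
eef_pos: [556.8, 154.8, 127.8]
tool_rot: [3.135, 0.001, 2.09]
force: [0.3, -0.1, 0.1]
width: 46.9
gripper_force: 0.0
```

```bash
python3 g.py 615,144.5,126
```

```text
14.5 [556.8 154.8 127.8] [3.135e+00 1.000e-03 2.090e+00] w 46.9 F [ 0.31 -0.05  0.08]
615,144.5,126 d cm [-3.78  4.55  0.21] a [ 0.006  0.001 -0.   ]
```

Call:
{"method": "send_rows", "body": {"series": [{"ax": 0, "ay": 0, "az": 0, "dx": -1.9, "dy": 2.3, "dz": 0, "hand": 0.45}, {"ax": 0, "ay": 0, "az": 0, "dx": -3.8, "dy": 4.6, "dz": 0, "hand": 0.45}, {"ax": 0, "ay": 0, "az": 0, "dx": -3.8, "dy": 4.6, "dz": 0, "hand": 0.45}, {"ax": 0, "ay": 0, "az": 0, "dx": -3.8, "dy": 4.6, "dz": 0, "hand": 0.45}, {"ax": 0, "ay": 0, "az": 0, "dx": -3.8, "dy": 4.6, "dz": 0, "hand": 0.45}]}}

```text
clock: 15.0
eef_pos: [611.6, 144.4, 123.7]
tool_rot: [-3.139, -0.001, 2.09]
force: [0.2, -0.2, 0.7]
width: 46.6
gripper_force: 0.0
```

```bash
python3 g.py 615,144.5,34
```

```text
15.0 [611.6 144.4 123.7] [-3.139e+00 -1.000e-03  2.090e+00] w 46.6 F [ 0.16 -0.23  0.68]
615,144.5,34 d cm [-0.17  0.32  8.97] a [-0.003 -0.001  0.   ]
```

Call:
{"method": "send_rows", "body": {"series": [{"ax": 0, "ay": 0, "az": 0, "dx": -0.1, "dy": 0.2, "dz": 4, "hand": 0.45}, {"ax": 0, "ay": 0, "az": 0, "dx": -0.1, "dy": 0.2, "dz": 7, "hand": 0.45}, {"ax": 0, "ay": 0, "az": 0, "dx": -0.1, "dy": 0.2, "dz": 9, "hand": 0.45}, {"ax": 0, "ay": 0, "az": 0, "dx": -0.1, "dy": 0.2, "dz": 9, "hand": 0.6}, {"ax": 0, "ay": 0, "az": 0, "dx": -0.1, "dy": 0.2, "dz": 9, "hand": 0.85}, {"ax": 0, "ay": 0, "az": 0, "dx": -0.1, "dy": 0.2, "dz": 9, "hand": 0.85}, {"ax": 0, "ay": 0, "az": 0, "dx": -0.1, "dy": 0.2, "dz": 9, "hand": 0.85}, {"ax": 0, "ay": 0, "az": 0, "dx": -0.1, "dy": 0.2, "dz": 9, "hand": 0.85}]}}

```text
clock: 15.8
eef_pos: [615.8, 144.4, 35.5]
tool_rot: [3.141, 0.0, 2.09]
force: [-0.5, 0.3, -1.5]
width: 17.1
gripper_force: 58.5
```

Call:
{"method": "send_rows", "body": {"series": [{"ax": 0, "ay": 0, "az": 0, "dx": 0, "dy": 0, "dz": -1.5, "hand": 0.85}, {"ax": 0, "ay": 0, "az": 0, "dx": 0, "dy": 0, "dz": -3, "hand": 0.85}, {"ax": 0, "ay": 0, "az": 0, "dx": 0, "dy": 0, "dz": -3, "hand": 0.85}, {"ax": 0, "ay": 0, "az": 0, "dx": 0, "dy": 0, "dz": -3, "hand": 0.85}]}}

```text
clock: 16.2
eef_pos: [616.2, 144.4, 65.9]
tool_rot: [3.14, 0.0, 2.09]
force: [-0.6, -0.6, -2.7]
width: 17.4
gripper_force: 58.8
```

```bash
python3 w.py; python3 g.py 615,144.5,34 548,-155,190
```

```text
Fz [-1.82 -3.27 -3.65 -2.15] -2.72
16.4 [615.1 144.1  64.2] [-3.141 -0.     2.09 ] w 17.3 F [-0.14  0.15 -2.15]
615,144.5,34 d cm [0.04 0.02 3.02] a [-0.001 -0.    -0.   ]
548,-155,190 d cm [-22.64 -20.67 -12.56] a [-0.001 -0.    -0.   ]
```

This one is solid (-2.7 N), so it goes on the pan at (548,-155).

Call:
{"method": "send_rows", "body": {"series": [{"ax": 0, "ay": 0, "az": 0, "dx": 0, "dy": 0, "dz": -4, "hand": 0.85}, {"ax": 0, "ay": 0, "az": 0, "dx": 0, "dy": 0, "dz": -8, "hand": 0.85}, {"ax": 0, "ay": 0, "az": 0, "dx": -2, "dy": -1.8, "dz": -11.5, "hand": 0.85}, {"ax": 0, "ay": 0, "az": 0, "dx": -5, "dy": -4.6, "dz": -12.5, "hand": 0.85}, {"ax": 0, "ay": 0, "az": 0, "dx": -8.2, "dy": -7.5, "dz": -12.5, "hand": 0.85}, {"ax": 0, "ay": 0, "az": 0, "dx": -11.4, "dy": -10.4, "dz": -12.5, "hand": 0.85}, {"ax": 0, "ay": 0, "az": 0, "dx": -14.6, "dy": -13.3, "dz": -12.5, "hand": 0.85}, {"ax": 0, "ay": 0, "az": 0, "dx": -17.8, "dy": -16.2, "dz": -12.5, "hand": 0.85}, {"ax": 0, "ay": 0, "az": 0, "dx": -20.8, "dy": -19, "dz": -12.5, "hand": 0.85}, {"ax": 0, "ay": 0, "az": 0, "dx": -22.6, "dy": -20.7, "dz": -12.5, "hand": 0.85}]}}

```text
clock: 17.4
eef_pos: [546.1, -159.1, 189.4]
tool_rot: [-3.139, 0.001, 2.085]
force: [1.0, -0.1, -1.9]
width: 16.9
gripper_force: 59.2
```

Call:
{"method": "send_rows", "body": {"series": [{"ax": 0, "ay": 0, "az": 0, "dx": 0, "dy": 0, "dz": 0, "hand": 0.85}, {"ax": 0, "ay": 0, "az": 0, "dx": 0, "dy": 0, "dz": 0, "hand": 0.85}, {"ax": 0, "ay": 0, "az": 0, "dx": 0, "dy": 0, "dz": 0, "hand": 0.85}, {"ax": 0, "ay": 0, "az": 0, "dx": 0, "dy": 0, "dz": 0, "hand": 0.85}]}}

```text
clock: 17.8
eef_pos: [548.3, -153.0, 189.4]
tool_rot: [3.141, -0.001, 2.092]
force: [-1.0, 0.1, -2.6]
width: 17.2
gripper_force: 59.2
```

```bash
python3 g.py 548,-155,118
```

```text
17.8 [ 548.3 -153.   189.4] [ 3.141e+00 -1.000e-03  2.092e+00] w 17.2 F [-0.96  0.06 -2.58]
548,-155,118 d cm [-0.17 -0.12  7.14] a [ 0.    -0.001  0.002]
```

Call:
{"method": "send_rows", "body": {"series": [{"ax": 0, "ay": 0, "az": 0, "dx": 0, "dy": 0, "dz": 3, "hand": 0.85}, {"ax": 0, "ay": 0, "az": 0, "dx": 0, "dy": 0, "dz": 5.2, "hand": 0.85}, {"ax": 0, "ay": 0, "az": 0, "dx": 0, "dy": 0, "dz": 6.2, "hand": 0.85}, {"ax": 0, "ay": 0, "az": 0, "dx": 0, "dy": 0, "dz": 6.8, "hand": 0.85}, {"ax": 0, "ay": 0, "az": 0, "dx": 0, "dy": 0, "dz": 7.2, "hand": 0.85}, {"ax": 0, "ay": 0, "az": 0, "dx": 0, "dy": 0, "dz": 7.2, "hand": 0.85}, {"ax": 0, "ay": 0, "az": 0, "dx": 0, "dy": 0, "dz": 7.2, "hand": 0.7}, {"ax": 0, "ay": 0, "az": 0, "dx": 0, "dy": 0, "dz": 7.2, "hand": 0.55}, {"ax": 0, "ay": 0, "az": 0, "dx": 0, "dy": 0, "dz": 7.2, "hand": 0.45}, {"ax": 0, "ay": 0, "az": 0, "dx": 0, "dy": 0, "dz": 7.2, "hand": 0.45}]}}

```text
clock: 18.8
eef_pos: [548.3, -155.0, 118.2]
tool_rot: [3.141, 0.001, 2.09]
force: [-0.5, -0.5, 0.9]
width: 47.3
gripper_force: 0.0
```

Call:
{"method": "send_rows", "body": {"series": [{"ax": 0, "ay": 0, "az": 0, "dx": 0, "dy": 0, "dz": -3, "hand": 0.45}, {"ax": 0, "ay": 0, "az": 0, "dx": 0, "dy": 0, "dz": -7, "hand": 0.45}, {"ax": 0, "ay": 0, "az": 0, "dx": 0, "dy": 0, "dz": -11, "hand": 0.45}, {"ax": 0, "ay": 0, "az": 0, "dx": 4, "dy": 2.3, "dz": -11, "hand": 0.45}, {"ax": 0, "ay": 0, "az": 0, "dx": 8, "dy": 4.6, "dz": -11, "hand": 0.45}, {"ax": 0, "ay": 0, "az": 0, "dx": 12, "dy": 6.9, "dz": -11, "hand": 0.45}, {"ax": 0, "ay": 0, "az": 0, "dx": 16, "dy": 9.2, "dz": -11, "hand": 0.45}, {"ax": 0, "ay": 0, "az": 0, "dx": 20, "dy": 11.5, "dz": -11, "hand": 0.45}, {"ax": 0, "ay": 0, "az": 0, "dx": 20, "dy": 11.5, "dz": -11, "hand": 0.45}, {"ax": 0, "ay": 0, "az": 0, "dx": 20, "dy": 11.5, "dz": -11, "hand": 0.45}]}}

```text
clock: 19.8
eef_pos: [548.5, 77.2, 227.7]
tool_rot: [3.141, 0.0, 2.093]
force: [-0.8, -0.5, 0.4]
width: 47.3
gripper_force: 0.0
```

```bash
python3 - <<'E'
from h import *
t=get_image('top');s=get_image('side')
A=cv2.resize(t['pixels'][175:275,395:475],(440,550),interpolation=cv2.INTER_CUBIC)
B=cv2.resize(s['pixels'][205:345,240:345],(360,480),interpolation=cv2.INTER_CUBIC)
C=np.zeros((550,800,3),np.uint8);C[:,:440]=A;C[:480,440:]=B
cv2.imwrite('pics/g.png',C[:,:,::-1])
E
```

```text
(no output)
```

View pics/g.png

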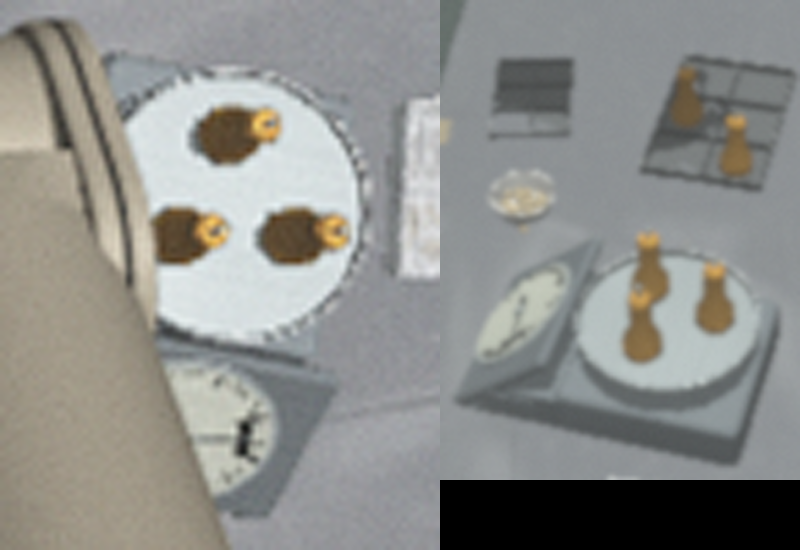

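The needle points at the middle of the arc. Three pulls stand upright on the pan, two are in the tray, and the arm is clear, so I'm handing in.

```bash
python3 -c "
from cell import *
print(read_state()['clock']); print(finish_job())"
```

```text
19.9
the job is handed in; nothing more can be done
None
```

I handed the job in at 19.9 s: two solid pulls and one hollow stand on the pan with the needle mid-arc, and the other two stand in the tray; the hand-in returned no verdict.

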